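# Lock the tray stack down and peel off its cover tray

## Robot

A 7-joint arm with a two-finger parallel gripper is mounted at the origin on the work surface. World frame = base frame: x ahead of the robot, y to its left, z up, the work surface at z = 0. Lengths are in m, angles in rad, forces in N, time in s.
With the tool pointing down it reaches from about 0.425 to 0.925 m from the base axis. Payload 6.8 kg.
Tool frame: the origin (TCP) lies at the very end of the fingers, on their centre line; the grasp point (between the pads) lies bot.tcp_to_grasp behind it (bot.tcp_to_grasp is the distance from the TCP to the grasp point, in m); z points along the fingers, y is the line along which they close (so a half turn about z gives the same grasp; the last joint's range is limited). The gripper opens to 85 mm and grips with 20 to 120 N. Pads are 22 mm wide; open, the fingers measure 114 mm over their backs; the gripper's body (76 mm by 85 mm) begins 54 mm behind the grasp point. The pads swing forward as they close: fully open they stand 13 mm farther back than shut.
Start: joints at [-1.374, 0.477, 0.022, 1.555, -0.011, 1.109, -0.083], TCP at [0.203, 0.644, 0.231] pointing down, gripper open.
Joint ranges: [-2.96, 2.96], [-0.34, 2.1], [-1.41, 1.46], [0.24, 2.44], [-1.37, 4.51], [0.17, 1.92], [-2.96, 2.96]. Speed limits (rad/s): [2.39, 2.39, 3.14, 3.14, 3.14, 3.14, 3.14].

## Interface

Orientations are given as a unit quaternion [w, x, y, z].
In Python, from station import bot gives the robot as it stands.
- The arm moves only by the tool servo_tool, never from a script. Its argument "motion" is a list that holds one entry, the list of rows, each a list of 7 numbers: the shift along the tool's x, y, z in m, then the turn, a rotation vector about the tool's x, y, z in units of 5 degrees (1.0 is 5 degrees), then the opening, from 0 (shut) to 1 (fully open). A call has 1 to 20 rows; each row is the pose to reach, as a shift and turn from the pose commanded when the call began, along the tool's axes at that moment; what a row does not reach only later rows make up. A row lasts 1/12 s, in which the tool goes at most 41.7 mm and 7.16 degrees, less where a joint would pass 70% of its speed; a pose out of reach is approached as far as the arm can. A call with a gripper value outside its range is refused whole. The fingers move at their own pace and stop on an object; "grip_force" is the grip in N (left out, the last holds). Time passes only in rows, so rows that repeat a pose let the fingers close. It gives the time, the measured TCP pose, the force, the opening and the grip force at its end, in the units of the state.
- bot.get_obs(): the state, without advancing time (a new reading comes with each control period).
- bot.read_camera(name): name is "scene" or "top"; returns a dict with "img" (384x512x3 uint8, red, green, blue), "K" (3x3 intrinsics, pixels), "k1" (the pictures are not rectified: a ray, as slopes to the right and down, at radius r is drawn at 1 + k1 r^2 times it, then the intrinsics apply), "pose" (4x4, takes a point from camera to world coordinates). Camera axes: x right, y down, z forward; pixel columns grow to the right and rows downward; lengths in m; the calibration is good to about 2 mm. A picture is of the moment at which its call begins. There is no depth.
- bot.hand_in(): hands the job in; it is judged then, once.
The state is a dict: "t": time; "q": joint angles; "joint_vel": joint speeds; "joint_torque": joint torques, N m; "eef_pos": TCP position; "tool_rot": TCP orientation; "contact_force": force on the tool from outside, world axes, zero at the start; "torque": the same for the moment, N m; "gripper_width": opening from 0.0 (shut) to 1.0 (fully open); "grasp_force": force on a finger pad.
Only numpy, scipy, OpenCV 4.12 (cv2) and the standard library are available. Lean on these libraries where they do the work, as an engineer would, in place of code of your own. Each camera call takes 0.05 s, during which the arm holds its last target. There are 200 camera calls.

## Task

On the packing bench a yellow cover tray clings inside the top of a grey tray stack. First turn the orange turnbutton fully across the stack's ear so that the grey trays are locked down, then lift the yellow tray by the red tab so that it peels off from that corner while the opposite corner is still down. Finish while still holding it in the gripper, level and still, well clear of the bench (by at least 10 cm) and centred over the blue-green mat; leave the grey trays in their cradle and do not disturb the other things on the bench.

Things in the scene. Friction and masses are not known exactly. Their poses are not given: they have to be found in the camera images.
- turnbutton (a joint): angle of the orange turnbutton, a bar turning about a vertical pin on the cradle. 0 = open, bar pointing along the cradle's +x; it turns counter-clockwise seen from above and stops at 1.57 rad = fully closed, bar pointing along the cradle's +y over the grey trays' ear. Starts at 0 to 0.25; stiff with about 0.04 N m of friction and stays where left
- turnbutton_grip (a point): point on the turnbutton's pin axis, 6 mm below the top of its upright thumb fin (fin 30 mm long along the bar, 10 mm thick, 28 mm tall, centred on the pin). The axes turn with the bar: x along the bar's pointing direction, z up. The bar below is 6 mm thick, 18 mm wide, reaches 36 mm from the pin; its top is 22 mm below this point
- cradle: fixed wooden board 220 x 310 x 10 mm (x, y, z) with low cleats that locate the grey trays; origin at the centre of its underside. The turnbutton's pin stands at y = -115 mm; a fixed steel lip (top 67.5 mm above the bench, x -50 to -20 mm, y 78 to 110 mm) overhangs the other ear
- trays: the stack of grey formed trays (a loose body, about 0.25 kg), flange 180 x 140 mm, 50 mm tall, origin at the centre of its underside on the cradle board, axes as the cradle's. Its top tray has a cavity 148 x 108 mm and ears at the middle of the -y side (reaches y = -93 mm) and on the +y side under the lip
- cover: yellow cover tray, about 0.12 kg: flange 176 x 136 x 4 mm, pocketed middle 140 x 100 mm reaching 14 mm below the flange. Origin: tray centre, in the plane of the flange underside; seated 50 mm above the trays' origin (60 mm above the bench), axes as the cradle's. Spring nubs near its corners cling for the first 6 to 8 mm of lift: raising it by the tab takes about 10 N, far more to pull it off flat
- cover_pull (a point): point in the red pull tab at the cover's +x +y corner: cover frame (72, 53, 28) mm, 6 mm below the tab's top edge. The tab is an upright fin 10 mm thick, 26 mm long and 30 mm tall above the flange; its length runs along the diagonal to the diagonally far corner, at +0.634 rad from the cover's x, so pinch it across that. Axes as the cover's
- cover_heel (a point): the diagonally far corner of the cover's flange, on its underside: cover frame (-88, -68, 0) mm; the cover pivots here while it peels
- mat: fixed blue-green checking mat 160 x 130 x 3 mm lying on the bench, origin at the centre of its underside
- gasket_a: tan ring, 60 mm across, 4 mm thick, loose on the mat; bystander; origin at the centre of its underside
- gasket_b: tan ring, 52 mm across, 4 mm thick, on the bench beside the mat; bystander; origin as above
- carton_a: kraft carton 70 x 100 x 35 mm beyond the cradle; bystander; origin at the centre of its underside
- carton_b: kraft carton 90 x 70 x 55 mm; bystander; origin at the centre of its underside
- canister: black fibre canister, 64 mm across, 150 mm tall; bystander; origin at the centre of its underside
- spray_can: tall can with a white cap, 64 mm across, 190 mm tall; bystander; origin at the centre of its underside
- pump_bottle: white bottle with a green label, 60 mm across, 170 mm tall; bystander; origin at the centre of its underside
Not all that is in view belongs to the job. There is more than one size of the mat; the one meant has the size given above.

How it is judged:
By the outcome, as a careful person would: the job done as asked, in the order asked, and still so for the second after the job is handed in, while the arm keeps its last pose, push and grip.
It also fails if it takes over 58 s, if anything falls off the work surface, if the arm or the gripper's body presses on something with over 40 N, if the wrist force passes 120 N, or if a joint passes its speed limit or range.

## Working session

There is one attempt and no reset: what is moved stays moved. The work goes in short steps, Python scripts to look and compute and a tool call to move; the robot and the scene stay as the last step left them, time stands still between calls to the robot, and variables do not carry over. Pictures are saved under pics/ and viewed, at most 10 in all, crops included, and the job is handed in when it is done.

Besides the shell and the picture viewer there is one more tool, called in YAML: its name, and indented under it one key for each argument. servo_tool: Moves the arm, as the interface text tells. Its arguments: {"type":"object","properties":{"motion":{"type":"array"},"grip_force":{"type":"number"}},"required":["motion"]}

```bash
mkdir -p pics; ls; python3 - <<'E'
from station import bot
import cv2,numpy as np
print(bot.get_obs(), bot.tcp_to_grasp)
for n in("scene","top"):
    c=bot.read_camera(n); cv2.imwrite(f"pics/{n}0.png",c["img"][:,:,::-1]); print(n,c["K"],c["k1"],c["pose"])
E
```

```text
pics
{'t': 0.0, 'q': array([-1.37410821,  0.47779131,  0.02232152,  1.55642486, -0.01147136,
        1.10932505, -0.08308182]), 'joint_vel': array([-6.97009788e-04, -5.93397592e-04, -1.68717872e-03,  9.67319539e-04,
       -2.94258987e-04, -2.32550245e-03, -4.37550206e-05]), 'joint_torque': array([-5.84139307e-04, -5.96439278e+01,  1.60784058e+00, -2.81192780e+01,
        1.24993184e-02,  9.48058383e-03,  3.55157184e-07]), 'eef_pos': array([0.20239633, 0.64332705, 0.23034251]), 'tool_rot': array([-6.24551745e-05,  1.51770708e-01,  9.88415309e-01, -9.08118813e-04]), 'contact_force': array([0.25516496, 0.35740095, 1.41259297]), 'torque': array([ 0.02329032, -0.03267474,  0.02739389]), 'grasp_force': 0.0, 'gripper_width': 0.9965543412757569} 0.0187
scene [[423.72292725   0.         257.89528694]
 [  0.         423.72292725 189.48454213]
 [  0.           0.           1.        ]] -0.11583488706658186 [[-0.52173442  0.58619962 -0.619809    1.40438528]
 [ 0.8531028   0.36102791 -0.37666227  0.54154031]
 [ 0.00296907 -0.72527846 -0.68844923  1.05171718]
 [ 0.          0.          0.          1.        ]]
top [[497.71875464   0.         267.78090686]
 [  0.         497.71875464 202.27498456]
 [  0.           0.           1.        ]] 0.06397437273062181 [[-0.02515053 -0.99379902  0.10830954  0.34141781]
 [-0.99957368  0.02339258 -0.01747109  0.01445808]
 [ 0.01482911 -0.10870277 -0.99396368  1.53730122]
 [ 0.          0.          0.          1.        ]]
```

View pics/scene0.png

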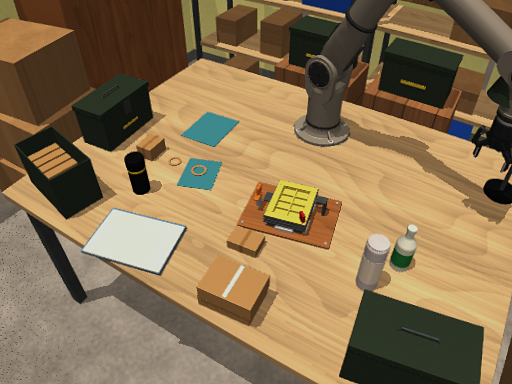

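View pics/top0.png

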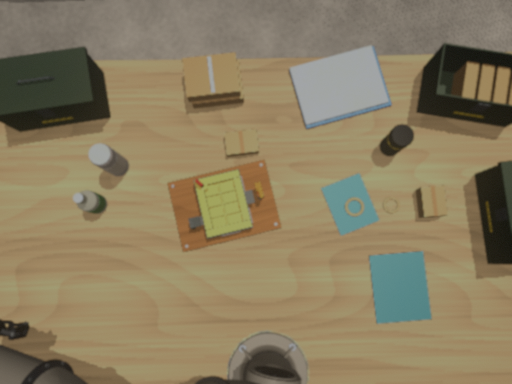

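Top view: the cradle is at about (225,205), the red tab at (200,182) and the orange turnbutton at (259,190). The two blue-green mats are at (350,204), with a ring on it, and (400,286). I'll measure both mats to tell them apart.

```bash
cat > h.py <<'E'
from station import bot
import cv2,numpy as np
from scipy.spatial.transform import Rotation as R
def ray(c,uv):
    uv=np.atleast_2d(np.asarray(uv,float))
    p=cv2.undistortPoints(uv[:,None],c["K"],np.array([c["k1"],0,0,0,0.]))[:,0]
    d=np.c_[p,np.ones(len(p))]@c["pose"][:3,:3].T
    return c["pose"][:3,3],d
def plane(c,uv,z):
    o,d=ray(c,uv); return o+d*((z-o[2])/d[:,2])[:,None]
def tri(c1,u1,c2,u2):
    A=[];b=[]
    for c,u in((c1,u1),(c2,u2)):
        o,d=ray(c,u);d=d[0]/np.linalg.norm(d[0]);P=np.eye(3)-np.outer(d,d);A.append(P);b.append(P@o)
    x,r,_,_=np.linalg.lstsq(np.vstack(A),np.hstack(b),rcond=None); return x,float(np.sqrt(r.sum()))
def proj(c,X):
    T=np.linalg.inv(c["pose"]);X=np.atleast_2d(np.asarray(X,float))
    return cv2.projectPoints(X,cv2.Rodrigues(T[:3,:3])[0],T[:3,3],c["K"],np.array([c["k1"],0,0,0,0.]))[0][:,0]
RNG=dict(red=((0,150,100),(5,255,255)),orange=((9,190,150),(20,255,255)),yellow=((24,120,90),(34,255,255)),teal=((85,90,70),(105,255,255)))
def blobs(c,col,amin=8,box=None):
    h=cv2.cvtColor(c["img"],cv2.COLOR_RGB2HSV);m=cv2.inRange(h,*map(np.array,RNG[col]))
    if box: 
        k=np.zeros_like(m);k[box[1]:box[3],box[0]:box[2]]=255;m&=k
    cs=cv2.findContours(m,cv2.RETR_EXTERNAL,cv2.CHAIN_APPROX_NONE)[0]
    return sorted([q for q in cs if cv2.contourArea(q)>=amin],key=cv2.contourArea)[::-1]
E
python3 - <<'E'
from h import *
B=dict(scene=(230,170,350,250),top=(160,155,290,255))
tiles=[]
for n in("scene","top"):
    c=bot.read_camera(n)
    for k in("red","orange","yellow"):
        for q in blobs(c,k,4,B[n])[:3]:
            M=cv2.moments(q);print(n,k,cv2.contourArea(q),np.round((M["m10"]/M["m00"],M["m01"]/M["m00"]),1),cv2.boundingRect(q))
    for q in blobs(c,"teal",300):
        P=plane(c,q[:,0],.003)[:,:2].astype(np.float32);r=cv2.minAreaRect(P);print(n,"mat",cv2.boundingRect(q),np.round(r[0],4),np.round(r[1],3),r[2])
    x0,y0,x1,y1=B[n];t=cv2.resize(c["img"][y0:y1,x0:x1,::-1],None,fx=6,fy=6,interpolation=cv2.INTER_CUBIC);
    if n=="top": t=cv2.resize(t,None,fx=.98,fy=.98)
    cv2.imwrite(f"pics/{n}crop.png",t)
E
```

```text
scene red 5.5 [301.4 214. ] (300, 211, 4, 6)
scene orange 27.5 [256.4 196.4] (253, 191, 10, 10)
scene orange 14.5 [258.2 186.3] (256, 183, 5, 9)
scene yellow 1408.0 [290.8 201.1] (264, 180, 54, 45)
scene mat (182, 112, 57, 35) [ 0.242  -0.4041] [0.202 0.164] 3.405062198638916
scene mat (177, 158, 45, 32) [ 0.4987 -0.2657] [0.159 0.127] 20.489173889160156
top yellow 20.5 [219.5 181.9] (208, 179, 25, 7)
top yellow 6.0 [197.8 187.7] (195, 186, 6, 4)
top yellow 5.0 [205.5 190. ] (204, 189, 4, 3)
top mat (381, 271, 49, 50) [ 0.2138 -0.4125] [0.138 0.145] 4.032407283782959
```

View pics/scenecrop.png

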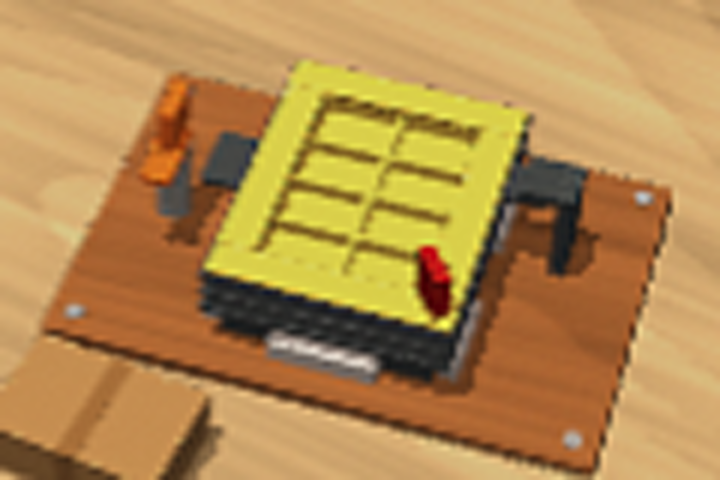

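View pics/topcrop.png

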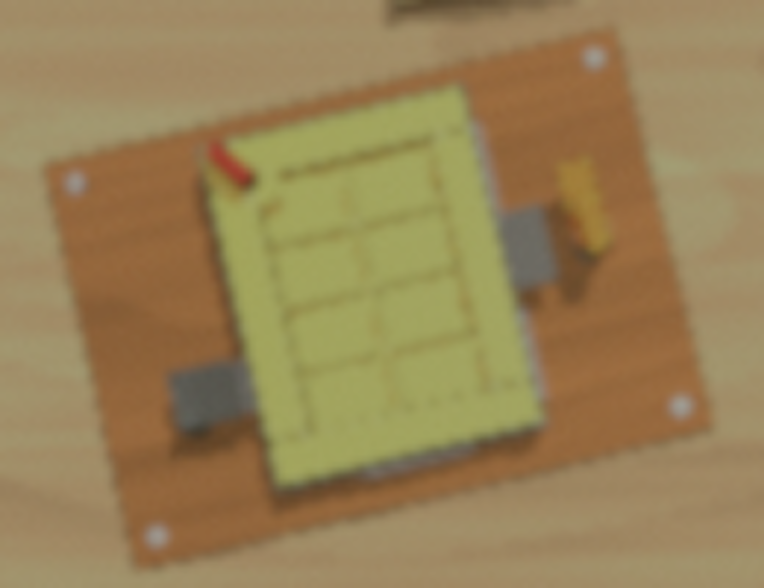

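Target mat: the scene-view blob at (177–222,158–190) measures 159×127 mm and carries the ring, so it fits 160×130. The other one, at (182–239,112–147), is 202×164 mm and so a decoy. In the crops, the orange fin is at scene px (259,187), the bar points to scene +x (open), and the red tab is at about scene (302,216).

```bash
cat >> h.py <<'E'
RNG.update(red=((0,100,60),(8,255,255)),redhi=((172,100,60),(180,255,255)),orange=((9,170,130),(22,255,255)),yellow=((24,90,60),(36,255,255)),teal=((80,60,50),(108,255,255)))
E
python3 - <<'E'
from h import *
B=dict(scene=(230,170,350,250),top=(160,155,290,255))
C={n:bot.read_camera(n) for n in("scene","top")}
img=C["top"]["img"]; h=cv2.cvtColor(img,cv2.COLOR_RGB2HSV)
for u in((200,182),(257,185),(262,196),(225,205),(180,210),(345,190),(228,235)): print(u,h[u[1],u[0]])
def scr(n,pts): # screws/centroids near approximate px: brightest low-sat centroid
    c=C[n];hh=cv2.cvtColor(c["img"],cv2.COLOR_RGB2HSV).astype(float);o=[]
    for u,v in pts:
        u0,v0=int(round(u)),int(round(v));w=hh[v0-3:v0+4,u0-3:u0+4];wt=np.clip(150-w[...,1],0,None)
        yy,xx=np.mgrid[v0-3:v0+4,u0-3:u0+4];o.append(((xx*wt).sum()/wt.sum(),(yy*wt).sum()/wt.sum()))
    return np.array(o)
f=5.88
s_t=scr("top",[(160+x/f,155+y/f) for x,y in((75,183),(595,58),(681,406),(156,537))])
s_s=scr("scene",[(230+x/6,170+y/6) for x,y in((572,440),(74,312))])
print("screws top",plane(C["top"],s_t,.01).round(4).tolist());print("screws scene",plane(C["scene"],s_s,.01).round(4).tolist())
print("tri",[tri(C["top"],s_t[i],C["scene"],s_s[i]) for i in(0,1)])
RNG["yellow"]=((24,60,60),(36,255,255)) 
for n in C:
    b=B[n]
    hh=cv2.cvtColor(C[n]["img"],cv2.COLOR_RGB2HSV)
    q=blobs(C[n],"yellow",50,b if n=="scene" else (190,165,256,242))
    if q:
        P=plane(C[n],q[0][:,0],.064)[:,:2].astype(np.float32);r=cv2.minAreaRect(P);print(n,"cover",np.round(r[0],4),np.round(r[1],3),r[2])
    for q in blobs(C[n],"teal",300):
        P=plane(C[n],q[:,0],.003)[:,:2].astype(np.float32);r=cv2.minAreaRect(P);print(n,"mat",cv2.boundingRect(q),np.round(r[0],4),np.round(r[1],3),r[2])
    for k in("red","orange"):
        for q in blobs(C[n],k,4,b)[:3]:
            M=cv2.moments(q);print(n,k,cv2.contourArea(q),np.round((M["m10"]/M["m00"],M["m01"]/M["m00"]),1),cv2.boundingRect(q))
E
```

```text
(200, 182) [ 15 151 160]
(257, 185) [ 20 163 161]
(262, 196) [ 21 156 149]
(225, 205) [ 30 110 157]
(180, 210) [ 15 152 138]
(345, 190) [ 89  76 148]
(228, 235) [ 15 106 113]
screws top [[0.5662, 0.2805, 0.01], [0.627, 0.0068, 0.01], [0.4413, -0.0346, 0.01], [0.3806, 0.2391, 0.01]]
screws scene [[0.5648, 0.2807, 0.01], [0.6253, 0.007, 0.01]]
tri [(array([0.56587218, 0.2806723 , 0.01114706]), 0.000542316320567856), (array([0.62650469, 0.00720203, 0.0113231 ]), 0.0007172158342646718)]
scene cover [0.5041 0.1241] [0.177 0.14 ] 12.356270790100098
scene mat (181, 112, 58, 35) [ 0.2415 -0.4044] [0.203 0.165] 3.3357574939727783
scene mat (177, 158, 45, 32) [ 0.4979 -0.2648] [0.16  0.129] 20.133325576782227
scene red 13.0 [301.9 215.8] (300, 211, 5, 11)
scene orange 1738.0 [292.2 219.6] (238, 182, 104, 66)
scene orange 4.0 [303.8 191.2] (298, 189, 12, 5)
top cover [0.5023 0.123 ] [0.18  0.141] 12.526970863342285
top mat (370, 252, 61, 71) [ 0.2415 -0.406 ] [0.2   0.161] 3.536156177520752
top mat (323, 175, 55, 59) [ 0.4977 -0.2661] [0.153 0.123] 20.511892318725586
top red 7.5 [198.6 182.8] (196, 180, 6, 6)
```

```bash
cat >> h.py <<'E'
YAW=np.deg2rad(12.5);CR=np.array([.5033,.1232])
def w(xy): c,s=np.cos(YAW),np.sin(YAW);return CR+np.array([[c,-s],[s,c]])@np.array(xy)
def down(deg): # tool down with y axis at yaw deg
    a=np.deg2rad(deg);y=np.array([np.cos(a),np.sin(a),0]);z=np.array([0,0,-1.]);return R.from_matrix(np.c_[np.cross(y,z),y,z])
def cur():
    o=bot.get_obs();q=o["tool_rot"];return o,np.array(o["eef_pos"]),R.from_quat(np.r_[q[1:],q[0]])
def delta(p,r):
    o,p0,r0=cur();v=(r0.inv()*r).as_rotvec(degrees=True)/5
    return r0.inv().apply(np.array(p)-p0).round(4),v.round(2)
E
python3 - <<'E'
from h import *
C={n:bot.read_camera(n) for n in("scene","top")}
pin=w([0,-.115]);tab=w([.072,.053]);print("pin",pin,"tab",tab)
for nm,xy,u in(("fin",pin,(230+176/6,170+80/6)),("tab",tab,(230+431/6,170+254/6))):
    o,d=ray(C["scene"],u);d=d[0];t=((xy-o[:2])@d[:2])/(d[:2]@d[:2]);X=o+t*d;print(nm,X.round(4),"miss",(X[:2]-xy).round(4))
    for n in C: print(n,proj(C[n],[[*xy,z] for z in(.064,.094)]).round(1).tolist())
h=cv2.cvtColor(C["top"]["img"],cv2.COLOR_RGB2HSV)[180:200,250:268]
m=((h[...,0]>=17)&(h[...,0]<=24)&(h[...,1]>140));v,u=np.nonzero(m);P=plane(C["top"],np.c_[u+250,v+180].astype(float),.08)[:,:2]
ev=np.linalg.svd(P-P.mean(0))[2][0];print(len(u),"bar angle",np.degrees(np.arctan2(ev[1],ev[0]))%180,P.mean(0))
print(delta([*pin,.20],down(-73)))
E
```

```text
pin [0.52819056 0.01092596] tab [0.56212201 0.19052734]
fin [0.5266 0.0135 0.1073] miss [-0.0016  0.0026]
scene [[258.4, 192.8], [258.4, 186.3]]
top [[260.1, 193.7], [260.1, 192.4]]
tab [0.5625 0.1896 0.0985] miss [ 0.0004 -0.001 ]
scene [[301.3, 219.9], [302.1, 213.4]]
top [[199.5, 183.8], [198.3, 182.3]]
103 bar angle 17.922625524297104 [0.53985631 0.01356299]
(array([-0.5006, -0.506 ,  0.0313]), array([-0.  ,  0.  , 29.11]))
```

servo_tool:
  motion:
    - [[0,0,-0.04,0,0,0,0.45],[0,0,-0.07,0,0,0,0.45],[-0.03,-0.03,-0.07,0,0,2,0.45],[-0.07,-0.07,-0.07,0,0,4,0.45],[-0.1,-0.1,-0.07,0,0,5.2,0.45],[-0.125,-0.125,-0.07,0,0,6.5,0.45],[-0.15,-0.15,-0.07,0,0,7.8,0.45],[-0.175,-0.175,-0.07,0,0,9.1,0.45],[-0.2,-0.2,-0.07,0,0,10.4,0.45],[-0.225,-0.225,-0.07,0,0,11.7,0.45],[-0.25,-0.25,-0.07,0,0,13,0.45],[-0.275,-0.275,-0.07,0,0,14.3,0.45],[-0.3,-0.3,-0.07,0,0,15.6,0.45],[-0.325,-0.325,-0.07,0,0,17,0.45],[-0.35,-0.35,-0.07,0,0,18.4,0.45],[-0.375,-0.375,-0.07,0,0,19.8,0.45],[-0.4,-0.4,-0.07,0,0,21.2,0.45],[-0.425,-0.425,-0.06,0,0,22.6,0.45],[-0.45,-0.45,-0.04,0,0,24,0.45],[-0.475,-0.475,-0.02,0,0,25.4,0.45]]

```text
t: 2.07
eef_pos: [0.5143, 0.0469, 0.2517]
tool_rot: [-0.0, 0.953, 0.303, 0.002]
contact_force: [-0.2, 1.2, 0.0]
gripper_width: 0.451
grasp_force: 0.0
```

```bash
python3 - <<'E'
from h import *
o,p,r=cur();print(o["t"],o["q"].round(2),p.round(4),o["gripper_width"])
print(delta([*w([0,-.115]),.16],down(-72)))
c=bot.read_camera("scene");cv2.imwrite("pics/s2.png",cv2.resize(c["img"][130:230,210:350,::-1],None,fx=5.7,fy=5.7,interpolation=cv2.INTER_CUBIC))
E
```

```text
2.0667 [-0.78  0.22  0.67  1.94 -0.16  1.03 -1.  ] [0.5143 0.0469 0.2517] 0.45087333653353107
(array([-0.0097,  0.0373,  0.0917]), array([-0.  , -0.04,  3.44]))
```

View pics/s2.png

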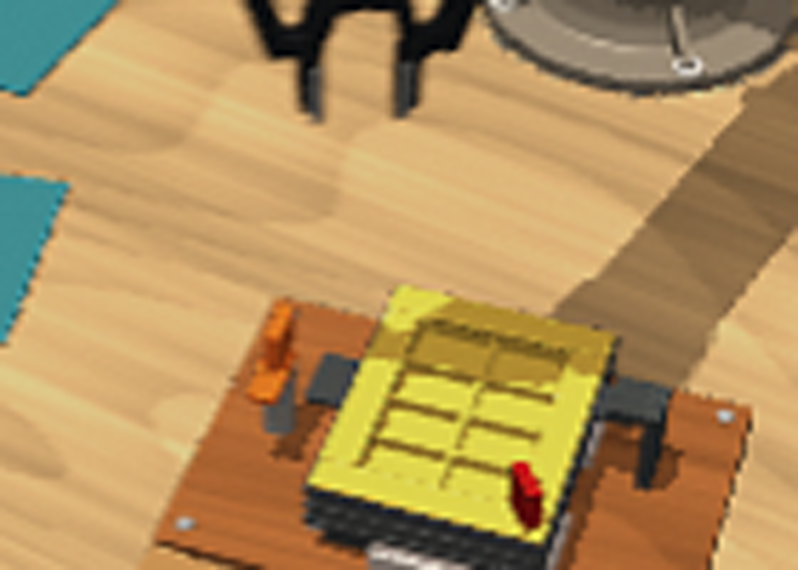

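The scene crop shows the bar end at crop px (265,392) and the fin's near-end top edge at about (283,315). The tab is at (525,490). Next I'll check the fin's height from these.

```bash
python3 - <<'E'
from h import *
c=bot.read_camera("scene");pin=w([0,-.115]);a=np.deg2rad(17.9);d=np.array([np.cos(a),np.sin(a)]);n=np.array([-d[1],d[0]])
s=lambda X:((proj(c,X)-[210,130])*5.7).round(0).tolist()
for zt in(.09,.095,.10,.105):
    print(zt,"fin near top L/R",s([[*(pin+d*.015+n*k),zt] for k in(-.005,.005)]),"far top",s([[*(pin-d*.015+n*k),zt] for k in(-.005,.005)]),"bar tip top",s([[*(pin+d*.036+n*k),zt-.028] for k in(-.009,.009)]))
h=cv2.cvtColor(c["img"],cv2.COLOR_RGB2HSV)[178:204,248:266];m=(h[...,0]>=8)&(h[...,0]<=17)&(h[...,1]>225)&(h[...,2]>150)
v,u=np.nonzero(m);print("orange crop bbox",((u.min()+248-210)*5.7,(v.min()+178-130)*5.7,(u.max()+249-210)*5.7,(v.max()+179-130)*5.7))
for row in range(26):print(row+178,"".join("#" if x else "." for x in m[row]))
E
```

```text
0.09 fin near top L/R [[261.0, 342.0], [278.0, 345.0]] far top [[273.0, 307.0], [290.0, 310.0]] bar tip top [[246.0, 400.0], [276.0, 405.0]]
0.095 fin near top L/R [[261.0, 335.0], [278.0, 338.0]] far top [[273.0, 301.0], [290.0, 304.0]] bar tip top [[246.0, 394.0], [276.0, 399.0]]
0.1 fin near top L/R [[261.0, 329.0], [278.0, 332.0]] far top [[274.0, 295.0], [290.0, 298.0]] bar tip top [[246.0, 388.0], [276.0, 393.0]]
0.105 fin near top L/R [[261.0, 323.0], [278.0, 326.0]] far top [[274.0, 289.0], [290.0, 291.0]] bar tip top [[246.0, 381.0], [276.0, 387.0]]
orange crop bbox (np.float64(267.90000000000003), np.float64(353.40000000000003), np.float64(290.7), np.float64(404.7))
178 ..................
179 ..................
180 ..................
181 ..................
182 ..................
183 ..................
184 ..................
185 ..................
186 ..................
187 ..................
188 ..................
189 ..................
190 ..................
191 ..................
192 ............#.....
193 ..................
194 ............#.....
195 ..................
196 ..................
197 ..................
198 ..................
199 ..................
200 .........#........
201 ..................
202 ..................
203 ..................
```

servo_tool:
  motion:
    - [[-0.009,0.0365,0.03,0,0,1.2,0.4],[-0.009,0.0365,0.06,0,0,2.4,0.4],[-0.009,0.0365,0.09,0,0,3.43,0.4],[-0.009,0.0365,0.11,0,0,3.43,0.4],[-0.009,0.0365,0.125,0,0,3.43,0.4],[-0.009,0.0365,0.135,0,0,3.43,0.4],[-0.009,0.0365,0.145,0,0,3.43,0.4],[-0.009,0.0365,0.155,0,0,3.43,0.4],[-0.009,0.0365,0.163,0,0,3.43,0.4],[-0.009,0.0365,0.17,0,0,3.43,0.4],[-0.009,0.0365,0.175,0,0,3.43,0.4],[-0.009,0.0365,0.178,0,0,3.43,0.4],[-0.009,0.0365,0.178,0,0,3.43,0.4]]

```text
t: 3.25
eef_pos: [0.5268, 0.0133, 0.0729]
tool_rot: [-0.0, 0.987, 0.16, -0.0]
contact_force: [-0.1, 0.1, -0.2]
gripper_width: 0.4
grasp_force: 0.0
```

```bash
python3 - <<'E'
from h import *
o,p,r=cur();print(o["t"],o["q"].round(2),p.round(4),o["contact_force"].round(1),delta([.528,.0119,.0735],down(-72.1)))
c=bot.read_camera("scene");a=cv2.resize(c["img"][155:225,230:300,::-1],None,fx=7,fy=7,interpolation=cv2.INTER_CUBIC)
cv2.imwrite("pics/s3.png",a)
E
```

```text
3.25 [-0.6   0.52  0.59  2.07 -0.45  0.68 -0.97] [0.5268 0.0133 0.0729] [-0.1  0.1 -0.2] (array([ 0.0007,  0.0017, -0.0006]), array([-0.  ,  0.01,  0.1 ]))
```

View pics/s3.png

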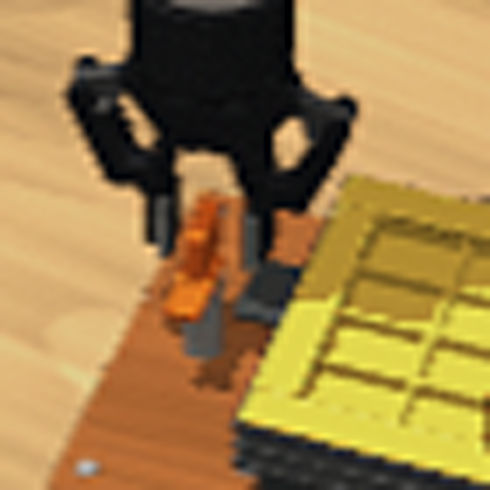

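The fin stands centred between the pads: fingers at crop x 172 and 245, fin at 207. I'll close on it.

servo_tool:
  motion:
    - [[0.001,0,0,0,0,0.1,0.2],[0.001,0,0,0,0,0.1,0],[0.001,0,0,0,0,0.1,0],[0.001,0,0,0,0,0.1,0],[0.001,0,0,0,0,0.1,0],[0.001,0,0,0,0,0.1,0],[0.001,0,0,0,0,0.1,0]]
  grip_force: 35

```text
t: 3.88
eef_pos: [0.5297, 0.0107, 0.074]
tool_rot: [0.002, 0.988, 0.154, 0.002]
contact_force: [4.9, -8.2, -3.0]
gripper_width: 0.103
grasp_force: 39.5
```

servo_tool:
  motion:
    - [[0,0.0025,0,0,0,0,0],[0,0.0025,0,0,0,-0.6,0],[0,0.0025,0,0,0,-1.5,0],[0,0.0025,0,0,0,-2.5,0],[0,0.0025,0,0,0,-3.5,0],[0,0.0025,0,0,0,-4.5,0],[0,0.0025,0,0,0,-5.5,0],[0,0.0025,0,0,0,-6.5,0],[0,0.0025,0,0,0,-7.5,0],[0,0.0025,0,0,0,-8.5,0],[0,0.0025,0,0,0,-9.5,0],[0,0.0025,0,0,0,-10.5,0],[0,0.0025,0,0,0,-11.5,0],[0,0.0025,0,0,0,-12.5,0],[0,0.0025,0,0,0,-13.5,0],[0,0.0025,0,0,0,-14.5,0],[0,0.0025,0,0,0,-15.4,0],[0,0.0025,0,0,0,-16.2,0],[0,0.0025,0,0,0,-16.8,0],[0,0.0025,0,0,0,-17.1,0]]

```text
t: 5.55
eef_pos: [0.5283, 0.0113, 0.074]
tool_rot: [-0.001, 0.619, 0.785, -0.0]
contact_force: [-2.3, 0.1, 6.0]
gripper_width: 0.107
grasp_force: 41.2
```

```bash
python3 - <<'E'
from h import *
o,p,r=cur();print(o["t"],o["q"].round(2),p.round(4),o["contact_force"].round(1),o["torque"].round(2));y=r.as_matrix()[:,1];print("tool y yaw",np.degrees(np.arctan2(y[1],y[0])))
E
```

```text
5.55 [-0.29  0.46  0.19  2.04 -0.14  0.65  0.23] [0.5283 0.0113 0.074 ] [-2.3  0.1  6. ] [-0.01  0.7  -0.43]
tool y yaw 13.490228129581281
```

servo_tool:
  motion:
    - [[0,0,0,0,0,-0.5,0],[0,0,0,0,0,-0.6,0],[0,0,0,0,0,-0.6,0]]

```text
t: 5.8
eef_pos: [0.5283, 0.0112, 0.074]
tool_rot: [-0.001, 0.6, 0.8, 0.0]
contact_force: [-2.4, 1.0, 6.2]
gripper_width: 0.102
grasp_force: 52.5
```

```bash
python3 - <<'E'
from h import *
o,p,r=cur();print(o["t"],p.round(4),o["contact_force"].round(1),o["torque"].round(2));y=r.as_matrix()[:,1];print("tool y yaw",np.degrees(np.arctan2(y[1],y[0])))
E
```

```text
5.8 [0.5283 0.0112 0.074 ] [-2.4  1.   6.2] [ 0.01  0.71 -1.03]
tool y yaw 16.204087728310448
```

Torque has risen to 1 N·m, so the button is at its stop. Releasing and rising.

servo_tool:
  motion:
    - [[0,0,0,0,0,0,0.25],[0,0,0,0,0,0,0.4],[0,0,0,0,0,0,0.4],[0,0,0,0,0,0,0.4],[0,0,-0.02,0,0,0,0.4],[0,0,-0.05,0,0,0,0.4],[0,0,-0.08,0,0,0,0.4],[0,0,-0.1,0,0,0,0.4],[0,0,-0.1,0,0,0,0.4]]

```text
t: 6.55
eef_pos: [0.5316, 0.0114, 0.1776]
tool_rot: [0.003, 0.599, 0.801, 0.003]
contact_force: [1.4, -0.2, -0.7]
gripper_width: 0.4
grasp_force: 0.0
```

```bash
python3 - <<'E'
from h import *
o,p,r=cur();print(o["t"],p.round(4),o["contact_force"].round(1))
print(delta([.5622,.1905,.0753],down(-41.2)))
c=bot.read_camera("scene");t=bot.read_camera("top")
a=cv2.resize(c["img"][170:230,240:320,::-1],None,fx=7,fy=7,interpolation=cv2.INTER_CUBIC)
cv2.imwrite("pics/s4.png",a)
# tab measure, red in both views
X=[]
for k in(c,t):
    h=cv2.cvtColor(k["img"],cv2.COLOR_RGB2HSV);m=cv2.inRange(h,(0,150,60),(7,255,255))|cv2.inRange(h,(170,150,60),(180,255,255))
    if k is t: m=cv2.inRange(h,(0,110,60),(9,255,255))|cv2.inRange(h,(165,110,60),(180,255,255))
    b=(292,205,312,228) if k is c else (190,174,210,192)
    v,u=np.nonzero(m[b[1]:b[3],b[0]:b[2]]);u=u+b[0];v=v+b[1];print(len(u),u.min(),u.max(),v.min(),v.max(),u.mean(),v.mean());X.append((u.mean(),v.mean()))
print(tri(c,X[0],t,X[1]))
E
```

```text
6.55 [0.5316 0.0114 0.1776] [ 1.4 -0.2 -0.7]
(array([0.1633, 0.0791, 0.1027]), array([ 0.09, -0.03, 11.52]))
42 300 304 211 221 301.85714285714283 216.35714285714286
17 196 201 179 185 198.35294117647058 182.2941176470588
(array([0.56388497, 0.19169898, 0.08263313]), 1.9911643268870113e-05)
```

View pics/s4.png

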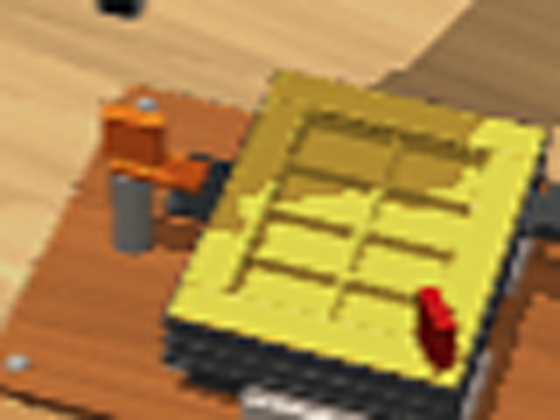

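The turnbutton bar now points over the ear: the fin is at crop (135,130) and the bar reaches the ear at (200,172). The red tab is at crop (437,330), and triangulates to about (0.563,0.191). Going to the tab.

servo_tool:
  motion:
    - [[0.02,0.01,0,0,0,1,0.4],[0.05,0.025,0,0,0,2.3,0.4],[0.08,0.04,0,0,0,3.6,0.4],[0.11,0.055,0,0,0,5,0.4],[0.135,0.068,0,0,0,6.4,0.4],[0.155,0.076,0,0,0,7.8,0.4],[0.164,0.079,0,0,0,9.2,0.4],[0.164,0.079,0,0,0,10.5,0.4],[0.164,0.079,0.01,0,0,11.5,0.4],[0.164,0.079,0.03,0,0,11.5,0.4],[0.164,0.079,0.05,0,0,11.5,0.4],[0.164,0.079,0.065,0,0,11.5,0.4],[0.164,0.079,0.078,0,0,11.5,0.4],[0.164,0.079,0.088,0,0,11.5,0.4],[0.164,0.079,0.096,0,0,11.5,0.4],[0.164,0.079,0.102,0,0,11.5,0.4],[0.164,0.079,0.106,0,0,11.5,0.4],[0.164,0.079,0.106,0,0,11.5,0.4],[0.164,0.079,0.106,0,0,11.5,0.4]]

```text
t: 8.23
eef_pos: [0.5586, 0.1909, 0.0676]
tool_rot: [-0.0, 0.91, 0.414, 0.0]
contact_force: [0.4, 0.6, 1.1]
gripper_width: 0.4
grasp_force: 0.0
```

```bash
python3 - <<'E'
from h import *
o,p,r=cur();print(o["t"],o["q"].round(2),p.round(4),o["contact_force"].round(1),delta([.5628,.191,.071],down(-41.2)))
c=bot.read_camera("scene");cv2.imwrite("pics/s5.png",cv2.resize(c["img"][175:235,265:335,::-1],None,fx=7,fy=7,interpolation=cv2.INTER_CUBIC))
E
```

```text
8.2333 [-0.67  0.56  0.32  1.91 -0.26  0.71 -0.93] [0.5586 0.1909 0.0676] [0.4 0.6 1.1] (array([ 0.0029,  0.0031, -0.0034]), array([ 0.  , -0.01,  0.02]))
```

View pics/s5.png

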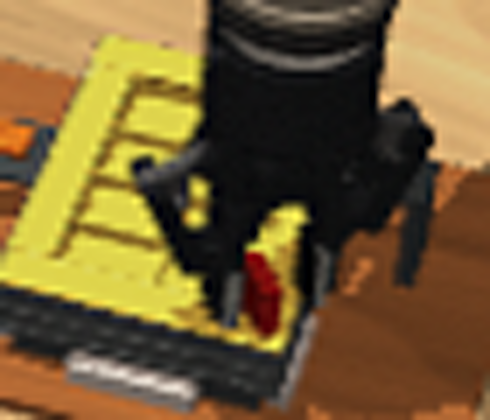

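The tab is between the fingers but nearer the left one (tab 262, fingers 240 and 315), which agrees with the computed +3 mm. I'll correct for that and close.

servo_tool:
  motion:
    - [[0.003,0.0035,-0.003,0,0,0,0.4],[0.003,0.0035,-0.003,0,0,0,0.4],[0.003,0.0035,-0.003,0,0,0,0.2],[0.003,0.0035,-0.003,0,0,0,0],[0.003,0.0035,-0.003,0,0,0,0],[0.003,0.0035,-0.003,0,0,0,0],[0.003,0.0035,-0.003,0,0,0,0],[0.003,0.0035,-0.003,0,0,0,0],[0.003,0.0035,-0.003,0,0,0,0]]
  grip_force: 80

```text
t: 9.03
eef_pos: [0.5633, 0.191, 0.0708]
tool_rot: [-0.0, 0.91, 0.414, 0.0]
contact_force: [0.2, -0.4, 5.1]
gripper_width: 0.099
grasp_force: 78.6
```

```bash
python3 - <<'E'
from h import *
o,p,r=cur();print(o["t"],p.round(4),o["contact_force"].round(1),o["torque"].round(2));
heel=np.array([*w([-.088,-.068]),.060]);print("heel",heel)
print("heel in tool",r.inv().apply(heel-p).round(4)); M=r.as_matrix();print(M.round(3))
# peel: rotate about tool y so tab rises
for s in(-1,1):
  for u in (.5,1,1.5,2,2.5):
    q=R.from_rotvec([0,np.deg2rad(5*u*s),0]);h=r.inv().apply(heel-p);d=h-q.apply(h);print(s*u,d.round(4),"world",r.apply(d).round(4))
E
```

```text
9.0333 [0.5633 0.191  0.0708] [ 0.2 -0.4  5.1] [-0.03  0.17 -0.07]
heel [0.43210385 0.03776519 0.06      ]
heel in tool [-0.2017  0.0019  0.0107]
[[ 0.658  0.753  0.001]
 [ 0.753 -0.658  0.   ]
 [ 0.001  0.    -1.   ]]
-0.5 [0.0003 0.     0.0088] world [ 0.0002  0.0002 -0.0088]
-1 [ 0.0002 -0.      0.0176] world [ 0.0001  0.0001 -0.0176]
-1.5 [-0.0003  0.      0.0264] world [-0.0002 -0.0002 -0.0264]
-2 [-0.0012  0.      0.0352] world [-0.0008 -0.0009 -0.0352]
-2.5 [-0.0025  0.      0.0439] world [-0.0016 -0.0018 -0.0439]
0.5 [-0.0007  0.     -0.0088] world [-0.0004 -0.0005  0.0088]
1 [-0.0017 -0.     -0.0175] world [-0.0011 -0.0013  0.0175]
1.5 [-0.0031  0.     -0.0262] world [-0.0021 -0.0024  0.0262]
2 [-0.0049  0.     -0.0349] world [-0.0033 -0.0037  0.0349]
2.5 [-0.0071  0.     -0.0434] world [-0.0047 -0.0054  0.0434]
```

servo_tool:
  motion:
    - [[0,0,-0.0018,0,0.1,0,0],[-0.0003,0,-0.0035,0,0.2,0,0],[-0.0004,0,-0.0053,0,0.3,0,0],[-0.0006,0,-0.007,0,0.4,0,0],[-0.0007,0,-0.0088,0,0.5,0,0],[-0.0009,0,-0.0105,0,0.6,0,0],[-0.0013,0,-0.014,0,0.8,0,0],[-0.0017,0,-0.0175,0,1.0,0,0],[-0.0022,0,-0.021,0,1.2,0,0],[-0.0028,0,-0.0245,0,1.4,0,0],[-0.0035,0,-0.028,0,1.6,0,0],[-0.0042,0,-0.0315,0,1.8,0,0],[-0.0049,0,-0.0349,0,2.0,0,0],[-0.0049,0,-0.0349,0,2.0,0,0]]

```text
t: 10.2
eef_pos: [0.5596, 0.1863, 0.106]
tool_rot: [-0.036, 0.907, 0.412, 0.08]
contact_force: [0.0, 0.1, -2.0]
gripper_width: 0.103
grasp_force: 79.5
```

```bash
python3 - <<'E'
from h import *
o,p,r=cur();print(o["t"],o["q"].round(2),p.round(4),o["contact_force"].round(1),o["torque"].round(2),o["grasp_force"]);
c=bot.read_camera("scene");cv2.imwrite("pics/s6.png",cv2.resize(c["img"][165:245,235:345,::-1],None,fx=6,fy=6,interpolation=cv2.INTER_CUBIC))
E
```

```text
10.2 [-0.58  0.43  0.25  2.   -0.34  0.59 -0.81] [0.5596 0.1863 0.106 ] [ 0.   0.1 -2. ] [-0.14  0.16 -0.01] 79.47364568710327
```

View pics/s6.png

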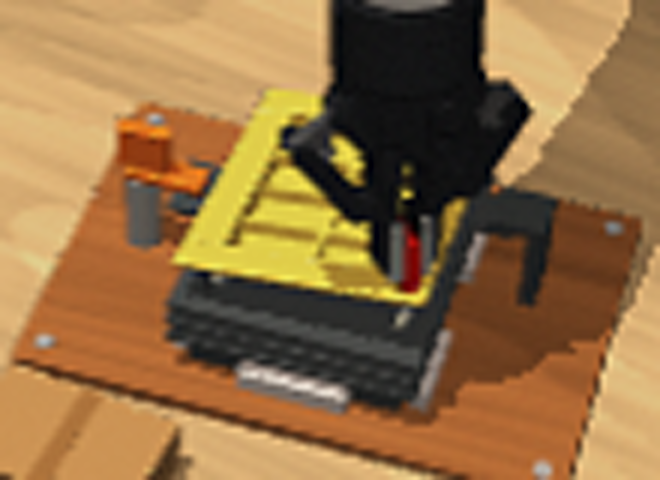

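Peeled: the near corner is clearly up (yellow edge at crop (180,265) to (430,300)), while the heel side is still on the stack. Next, lift, level and carry.

```bash
python3 - <<'E'
from h import *
o,p,r=cur()
print("up50",delta(p+[0,0,.05],r)); lv=R.from_rotvec([0,0,0]); L=R.from_quat([.910,.414,0,0])
print("level at z.26",delta([.5633,.191,.26],L)); print("mat",delta([.558,-.198,.26],L))
E
```

```text
up50 (array([ 0.0087, -0.    , -0.0492]), array([0., 0., 0.]))
level at z.26 (array([ 3.27e-02, -1.00e-04, -1.51e-01]), array([ 0.  , -2.01, -0.02]))
mat (array([-0.2591,  0.252 , -0.2027]), array([ 0.  , -2.01, -0.02]))
```

servo_tool:
  motion:
    - [[0.0008,0,-0.005,0,0,0,0],[0.002,0,-0.012,0,0,0,0],[0.004,0,-0.022,0,0,0,0],[0.006,0,-0.034,0,0,0,0],[0.009,0,-0.05,0,0,0,0],[0.012,0,-0.068,0,-0.2,0,0],[0.016,0,-0.086,0,-0.5,0,0],[0.02,0,-0.104,0,-0.9,0,0],[0.025,0,-0.12,0,-1.3,0,0],[0.029,0,-0.134,0,-1.7,0,0],[0.032,0,-0.145,0,-1.9,0,0],[0.033,0,-0.151,0,-2.0,0,0],[0.033,0,-0.151,0,-2.0,0,0]]

```text
t: 11.33
eef_pos: [0.5648, 0.1927, 0.2618]
tool_rot: [0.0, 0.91, 0.414, 0.002]
contact_force: [0.4, 1.2, -1.5]
gripper_width: 0.102
grasp_force: 79.4
```

```bash
python3 - <<'E'
from h import *
o,p,r=cur();print(o["t"],o["q"].round(2),p.round(4),o["contact_force"].round(1),o["torque"].round(2))
print(delta([.558,-.198,.23],R.from_quat([.910,.414,0,0])))
E
```

```text
11.3333 [-0.72  0.33  0.37  1.74 -0.13  1.1  -1.03] [0.5648 0.1927 0.2618] [ 0.4  1.2 -1.5] [ 0.12 -0.11 -0.03]
(array([-0.2991,  0.2516,  0.0312]), array([ 0.02, -0.04, -0.  ]))
```

servo_tool:
  motion:
    - [[-0.003,0.0025,0,0,0,0,0],[-0.009,0.0075,0,0,0,0,0],[-0.018,0.015,0,0,0,0,0],[-0.031,0.026,0,0,0,0,0],[-0.048,0.04,0,0,0,0,0],[-0.067,0.056,0,0,0,0,0],[-0.088,0.074,0,0,0,0,0],[-0.11,0.092,0,0,0,0,0],[-0.132,0.111,0,0,0,0,0],[-0.154,0.129,0,0,0,0,0],[-0.176,0.148,0,0,0,0,0],[-0.198,0.166,0,0,0,0,0],[-0.219,0.184,0.002,0,0,0,0],[-0.239,0.201,0.006,0,0,0,0],[-0.257,0.216,0.012,0,0,0,0],[-0.272,0.229,0.018,0,0,0,0],[-0.284,0.239,0.024,0,0,0,0],[-0.292,0.246,0.028,0,0,0,0],[-0.297,0.25,0.03,0,0,0,0],[-0.299,0.2515,0.031,0,0,0,0]]

```text
t: 13.0
eef_pos: [0.5556, -0.2002, 0.2281]
tool_rot: [-0.0, 0.911, 0.413, -0.001]
contact_force: [1.1, -0.2, -2.4]
gripper_width: 0.099
grasp_force: 79.4
```

```bash
python3 - <<'E'
from h import *
RNG["yellow"]=((24,60,60),(36,255,255))
o,p,r=cur();print(o["t"],o["q"].round(2),p.round(4),o["contact_force"].round(1))
C={n:bot.read_camera(n) for n in("scene","top")};fl=p[2]-.0108+.004
ex=p[:2]-[.060,.0678];T=[]
for n,c in C.items():
    u,v=proj(c,[[*ex,fl]])[0];q=blobs(c,"yellow",50,(max(0,int(u)-60),max(0,int(v)-60),min(511,int(u)+60),min(383,int(v)+60)))[0]
    P=plane(c,q[:,0],fl)[:,:2].astype(np.float32);k=cv2.minAreaRect(P);print(n,cv2.contourArea(q),np.round(k[0],4),np.round(k[1],3),k[2],"exp",ex)
    T.append(cv2.resize(c["img"][int(v)-45:int(v)+45,int(u)-45:int(u)+45,::-1],(396,396),interpolation=cv2.INTER_CUBIC))
cv2.imwrite("pics/s7.png",np.hstack(T))
E
```

```text
13.0 [-0.16  0.37  0.51  1.79 -0.21  1.03 -0.29] [ 0.5556 -0.2002  0.2281] [ 1.1 -0.2 -2.4]
scene 275.5 [ 0.5407 -0.276 ] [0.094 0.099] 12.246095657348633 exp [ 0.49563602 -0.26801099]
top 1572.0 [ 0.4869 -0.3294] [0.099 0.215] 59.44703674316406 exp [ 0.49563602 -0.26801099]
```

View pics/s7.png

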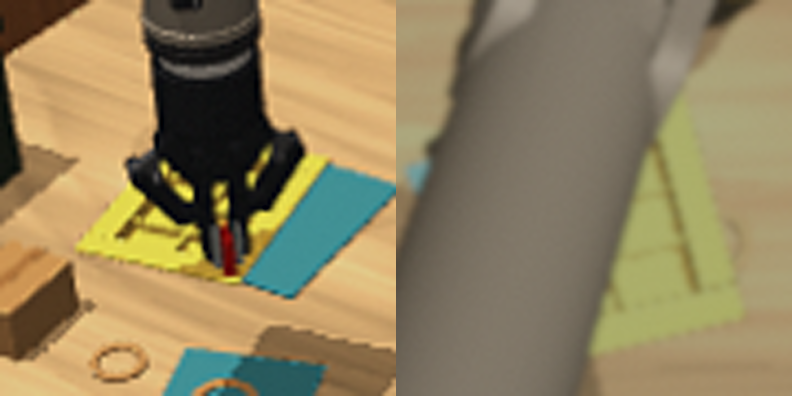

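The cover is held over the mat region. Visible corners are at scene crop (78,248), (240,282) and (328,158), and at top crop (349,312) and (289,95). I'll compare these with a level pose.

```bash
python3 - <<'E'
from h import *
o,p,r=cur();fl=p[2]-.0108+.002;ex=p[:2]-[.060,.0678]
C={n:bot.read_camera(n) for n in("scene","top")}
def corner(n,xy,z=fl): return [*(ex+w(xy)-CR),z]
obs={}
for n,cs in(("scene",{(.088,-.068):(78,248),(.088,.068):(240,282),(-.088,.068):(328,158)}),("top",{(-.088,-.068):(349,312),(.088,-.068):(289,95)})):
    c=C[n];u,v=proj(c,[[*ex,p[2]-.0068]])[0];o0=np.array([int(u)-45,int(v)-45])
    for xy,px in cs.items():
        P=np.array(px)/4.4+o0-.4;obs[n,xy]=P;print(n,xy,"obs",P.round(1),"pred",proj(c,[corner(n,xy)])[0].round(1), "dXY mm",((plane(c,P,fl)[0]-corner(n,xy))*1e3).round(1))
k=(.088,-.068);print("tri",tri(C["scene"],obs["scene",k],C["top"],obs["top",k]),"flange z",fl)
# vertical pixel scale
print(np.diff(proj(C["scene"],[[*ex,fl],[*ex,fl+.01]]),axis=0))
print(delta([.5578,-.1977,.228],R.from_quat([.910,.414,0,0])))
E
```

```text
scene (0.088, -0.068) obs [166.3 135. ] pred [164.2 135.7] dXY mm [-6.7  3.6  0. ]
scene (0.088, 0.068) obs [203.1 142.7] pred [201.4 143.7] dXY mm [-7.1  1.6  0. ]
scene (-0.088, 0.068) obs [223.1 114.5] pred [222.3 114.9] dXY mm [-3.6  1.   0. ]
top (-0.088, -0.068) obs [397.9 220.5] pred [397.8 221.7] dXY mm [ 3.1 -0.5 -0. ]
top (0.088, -0.068) obs [384.3 171.2] pred [380.2 158.2] dXY mm [-35.6  -9.3  -0. ]
tri (array([ 0.56685457, -0.3313354 ,  0.19632785]), 0.0036527925393560327) flange z 0.2196733336870623
[[-0.28277627 -2.42721026]]
(array([0.0005, 0.0007, 0.0008]), array([-0.  , -0.01,  0.01]))
```

Corner residuals are within 1–2 px, apart from the one top-view corner that the arm hides. The cover is level and on centre to within a few mm. Settle, check, hand in.

servo_tool:
  motion:
    - [[0.0005,0.0005,0,0,0,0,0],[0.0005,0.0005,0,0,0,0,0],[0.0005,0.0005,0,0,0,0,0],[0.0005,0.0005,0,0,0,0,0],[0.0005,0.0005,0,0,0,0,0],[0.0005,0.0005,0,0,0,0,0],[0.0005,0.0005,0,0,0,0,0],[0.0005,0.0005,0,0,0,0,0]]

```text
t: 13.87
eef_pos: [0.5573, -0.1987, 0.2286]
tool_rot: [-0.0, 0.91, 0.414, 0.0]
contact_force: [0.2, 0.3, -1.7]
gripper_width: 0.096
grasp_force: 79.4
```

```bash
python3 - <<'E'
from h import *
o,p,r=cur();print(o["t"],p.round(4),abs(o["joint_vel"]).max().round(4),o["contact_force"].round(1),o["grasp_force"])
c=bot.read_camera("top");g=cv2.cvtColor(c["img"],cv2.COLOR_RGB2GRAY)
q=cv2.findContours(((g<95)*255).astype(np.uint8)[165:245,185:260].copy(),cv2.RETR_EXTERNAL,cv2.CHAIN_APPROX_NONE)[0];q=max(q,key=cv2.contourArea)
P=plane(c,q[:,0].astype(float)+[185,165],.06)[:,:2].astype(np.float32);k=cv2.minAreaRect(P);print("trays",np.round(k[0],4),np.round(k[1],3),k[2])
print(bot.hand_in())
E
```

```text
13.8667 [ 0.5573 -0.1987  0.2286] 0.0009 [ 0.2  0.3 -1.7] 79.41258072853088
trays [0.4399 0.2012] [0.044 0.041] 89.40353393554688
the job is handed in; nothing more can be done
None
```

The job is handed in with no verdict returned: the turnbutton was turned to its stop first, then the yellow tray was peeled off by the red tab, and it is held still about 20 cm up, level to roughly 1° and centred over the 160 × 130 mm mat to within a few mm. My last check that the grey trays stayed put picked up the wrong blob, so that rests only on the low forces during the lift.

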